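Put the micrometer away and close the instrument drawer

TASK

The measuring is finished: lay the micrometer back flat on its bare rubber pad in the open drawer of the instrument chest, setting it down rather than dropping it. Then push the drawer gently, without slamming it, until it clicks past its detent and sits fully home, leaving the other things where they are.

Things in the scene. Friction and masses are not known exactly. Their poses are not given: they have to be found in the camera images.
- micrometer: steel outside micrometer with a grey C frame, lying flat, 128 x 48 x 19 mm, 0.2 kg. Origin: sleeve axis, mid-length, 9.5 mm above what it lies on; grip here, across y. Along its x axis: thimble (19 mm thick) from -62 to -18 mm, bare round sleeve (17 mm thick) -18 to +11, C frame +11 to +66. The bow of the frame reaches y = -38 mm, the other side +10 mm. z is up.
- pad: the micrometer's bare black rubber pad, 142 (x) x 84 (y) x 3 mm, lying on the floor of the only empty bay of the open drawer and filling it but for a few mm; it may be any of the three side-by-side bays. Origin: middle of its underside, 90 mm above the bench; x points into the chest, z up.
- drawer: the open upper drawer, sliding along its x axis into the chest. Origin: middle of its front's outer face, level with its floor, 90 mm above the bench. Its three equal bays lie side by side, centred at x = 91 mm, y = -95, 0 and +95 mm, each 150 mm (x) by 91 mm (y). Drawer front 50 mm, outer sides 40 mm, dividers and bay backs 22 mm high, 4 mm thick. Two bays hold other gauges, 24 mm high.
- drawer_front (a point): middle of the outer edge of the pull lip along the top of the open drawer's front, 130 mm above the bench, moving with it. The lip is 270 mm long, stands 16 mm off the front, spans 6.5 mm above and below this point. x points the way the drawer closes. Sliding takes 2 N; in the last 21 mm a sprung detent resists with up to about 10 N; past its crest, 9 mm short of home, it draws the drawer home.
- chest: fixed grey steel bench-top chest with two full-width drawers, 320 mm wide, 268 mm deep, 150 mm high, flat on top; the upper drawer is open, the lower shut. Origin: on the bench, middle of the plane in which the drawer fronts lie when fully home: the upper drawer is home when its origin is straight above this one. x points into the chest.
- dial_gauge: steel dial gauge, round dial of 57 mm, 24 mm high, lying in another bay of the drawer; origin under the dial's centre. Stays there.
- gauge_case: pale wooden gauge case, 125 x 70 x 24 mm, lying in another bay of the drawer; origin under its centre. Stays there.
- block: loose machined aluminium block on the bench, 85 x 62 x 45 mm; origin under its centre. Bystander.
- vblock: loose dark steel V-block on the bench, 75 x 50 x 44 mm; origin under its centre. Bystander.
- calculator: white desk calculator on the bench, 150 x 95 x 14 mm; origin under its centre. Bystander.
Not all that is in view belongs to the job. Several things have the shape of the pad; the one meant has the colours described above. Leave any purple look-alike of the micrometer alone.

How it is judged:
By the outcome, as a careful person would: the job done as asked, in the order asked, and still so for the second after the job is handed in, with the robot touching nothing.
It also fails if it takes over 56 s, if anything falls off the work surface, if the arm or the gripper's body presses on something with over 40 N, if the wrist force passes 120 N, or if a joint passes its speed limit or range.

ROBOT

A 6-joint arm with a two-finger parallel gripper is mounted at the origin on the work surface. World frame = base frame: x ahead of the robot, y to its left, z up, the work surface at z = 0. Lengths are in m, angles in rad, forces in N, time in s.
With the tool pointing down it reaches from about 0.325 to 0.875 m from the base axis. Payload 4.4 kg.
Tool frame: the origin (TCP) lies on the centre line of the jaws, within the pads' length; the fingertips stand 17 mm ahead of it and the grasp point (between the pads) lies 2 mm behind it; z points along the fingers, y is the line along which they close (so a half turn about z gives the same grasp; the last joint's range is limited). The gripper opens to 85 mm and grips with 20 to 120 N. Pads are 22 mm wide; open, the fingers measure 114 mm over their backs; the gripper's body (76 mm by 85 mm) begins 54 mm behind the grasp point. The pads swing forward as they close: fully open they stand 13 mm farther back than shut.
Start: joints at [1.155, 0.207, 1.542, -0, 1.393, -0.15], TCP at [0.151, 0.555, 0.248] pointing down, gripper open.
Joint ranges: [-2.73, 2.73], [-0.86, 2.22], [0.23, 2.46], [-1.11, 4.25], [0.08, 2.63], [-2.82, 2.82]. Speed limits (rad/s): [2.79, 2.79, 3.14, 3.14, 3.14, 3.14].

INTERFACE

Orientations are given as a unit quaternion [x, y, z, w].
In Python, from rig import observe, camera, camera_model, sign_off gives the robot as it stands.
- The arm moves only by the tool apply_moves, never from a script. Its argument "increments" is text: rows parted by semicolons, each of 5 numbers parted by spaces: the finger opening in mm, from 0 to 85.4, then the shift along the tool's x, y, z in mm, then the turn about the tool's z in rad. In form: hand x y z roll; .... A call has 1 to 8 rows; each row is the pose to reach, as a shift and turn from the pose commanded when the call began, along the tool's axes at that moment; what a row does not reach only later rows make up. A row lasts 1/12 s, in which the tool goes at most 41.7 mm and 7.16 degrees, less where a joint would pass 70% of its speed; a pose out of reach is approached as far as the arm can. A call with a gripper value outside its range is refused whole. The fingers move at their own pace and stop on an object; "newtons" is the grip in N (left out, the last holds). Time passes only in rows, so rows that repeat a pose let the fingers close. It gives the time, the measured TCP pose, the force, the opening and the grip force at its end, in the units of the state.
- observe(): the state, without advancing time (a new reading comes with each control period).
- camera(name): name is "scene" or "side" or "wrist"; returns the picture (400x640x3 uint8, red, green, blue); there is no depth.
- camera_model(name): a dict with "vertical_fov" (degrees; the focal length in pixels is half the picture's height over the tangent of half this angle, whatever the lens; pixels are square), "cx", "cy" (the principal point, pixels), "pose" (4x4, takes a point from camera to world coordinates). Camera axes: x right, y up, looking along -z (the intrinsics and any distortion apply to the point x, -y, -z); pixel columns grow to the right and rows downward; lengths in m; the calibration is good to about 2 mm. A picture is of the moment at which its call begins: read the wrist's pose just before it. camera_model takes no time and is no camera call; for the wrist camera it gives the pose at the moment of the call.
- sign_off(): hands the job in; it is judged then, once.
The state is a dict: "time_s": time; "qpos": joint angles; "joint_velocities": joint speeds; "joint_efforts": joint torques, N m; "ee_pos": TCP position; "orientation": TCP orientation; "wrist_force": force on the tool from outside, world axes, zero at the start; "ft_torque": the same for the moment, N m; "opening": finger opening in m; "grasp_force": force on a finger pad.
Only numpy, scipy, OpenCV 4.12 (cv2) and the standard library are available. Lean on these libraries where they do the work, as an engineer would, in place of code of your own. Each camera call takes 0.05 s, during which the arm holds its last target. There are 200 camera calls.

## Working session

There is one attempt and no reset: what is moved stays moved. The work goes in short steps, Python scripts to look and compute and a tool call to move; the robot and the scene stay as the last step left them, time stands still between calls to the robot, and variables do not carry over. Pictures are saved under pics/ and viewed, at most 10 in all, crops included, and the job is handed in when it is done.

Besides the shell and the picture viewer there is one more tool, called after "Call:" as name(argument=value, ...), one argument or row to a line, values as JSON. apply_moves: Moves the arm, as the interface text tells. Its arguments: {"type":"object","properties":{"increments":{"type":"string"},"newtons":{"type":"number"}},"required":["increments"]}

```bash
mkdir -p pics
cat > h.py <<'E'
import numpy as np, cv2
from rig import observe, camera, camera_model, sign_off
def snap(n,f):
    m=camera_model(n); im=camera(n); cv2.imwrite('pics/'+f,im[:,:,::-1]); return im,m
def ray(m,u,v):
    f=200/np.tan(np.radians(m['vertical_fov'])/2)
    d=np.array([(u-m['cx'])/f,-(v-m['cy'])/f,-1]); P=np.array(m['pose']); return P[:3,3],P[:3,:3]@d
def onz(m,u,v,z):
    o,d=ray(m,u,v); return o+d*(z-o[2])/d[2]
def proj(m,p):
    P=np.array(m['pose']); q=P[:3,:3].T@(np.array(p)-P[:3,3]); f=200/np.tan(np.radians(m['vertical_fov'])/2)
    return m['cx']+f*q[0]/-q[2], m['cy']-f*q[1]/-q[2]
E
python3 - <<'E'
from h import *
for n in ['scene','side']:
    im,m=snap(n,n+'0.png'); print(n,m)
print(observe())
E
```

```text
scene {'vertical_fov': 57.17489163337358, 'cx': 320.2973671296212, 'cy': 197.58791481056883, 'pose': array([[-0.59612969, -0.6166263 ,  0.51419977,  1.02359775],
       [ 0.80287786, -0.46107185,  0.37788873,  0.40523709],
       [ 0.00406691,  0.6381103 ,  0.76993422,  0.85570976],
       [ 0.        ,  0.        ,  0.        ,  1.        ]])}
side {'vertical_fov': 53.42359043314897, 'cx': 318.5518978710447, 'cy': 201.97845094744918, 'pose': array([[ 0.76015425,  0.45109245, -0.46763353, -0.04800874],
       [-0.64936855,  0.50302369, -0.57033994, -0.65185679],
       [-0.0220453 ,  0.73721284,  0.67530084,  0.90923732],
       [ 0.        ,  0.        ,  0.        ,  1.        ]])}
{'time_s': 0.1, 'qpos': array([ 1.15446896e+00,  2.07352440e-01,  1.54285295e+00, -5.27961658e-05,
        1.39348353e+00, -1.50503658e-01]), 'joint_velocities': array([-0.00110063, -0.00013381, -0.00455351,  0.00109912, -0.00021671,
        0.00064457]), 'joint_efforts': array([-6.90722845e-04, -3.84095764e+01, -2.92547500e+01, -1.81334017e-04,
        4.83836018e-03, -8.16172474e-06]), 'ee_pos': array([0.15081151, 0.55418233, 0.24721195]), 'orientation': array([ 1.32516158e-01,  9.91180291e-01, -1.01358281e-03, -2.68153198e-04]), 'wrist_force': array([-0.26246402,  0.4003558 ,  0.68559922]), 'ft_torque': array([-0.04666065,  0.01516687, -0.02624927]), 'grasp_force': 0.0, 'opening': 0.08510758633973492}
```

View pics/scene0.png

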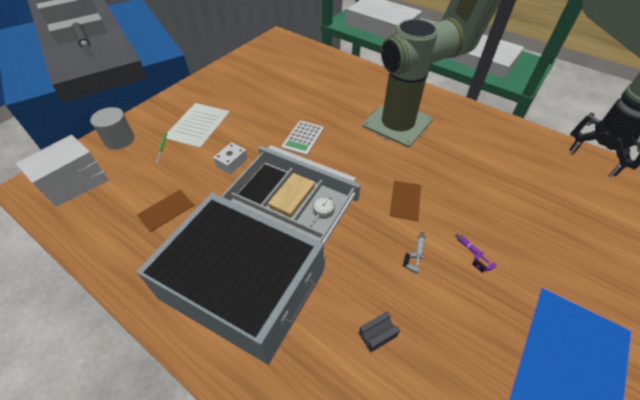

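View pics/side0.png

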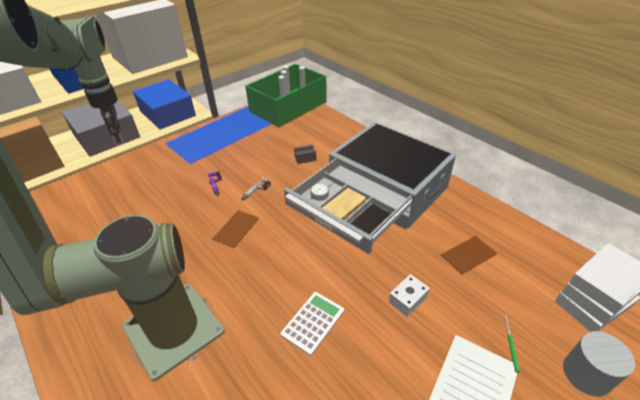

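The scene view shows the grey micrometer near (417,252) and the purple decoy at (475,253). The open drawer's black pad is in the bay at (262,185), next to the case at (292,194) and the dial at (323,207). I'll crop closer for measuring.

Run:
```python
import cv2
a=cv2.imread('pics/scene0.png')[140:280,220:440]; cv2.imwrite('pics/c1.png',cv2.resize(a,None,fx=3.6,fy=3.6,interpolation=cv2.INTER_CUBIC))
b=cv2.imread('pics/side0.png')[160:260,230:430]; cv2.imwrite('pics/c2.png',cv2.resize(b,None,fx=4,fy=4,interpolation=cv2.INTER_CUBIC))
```

```text
(no output)
```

View pics/c1.png

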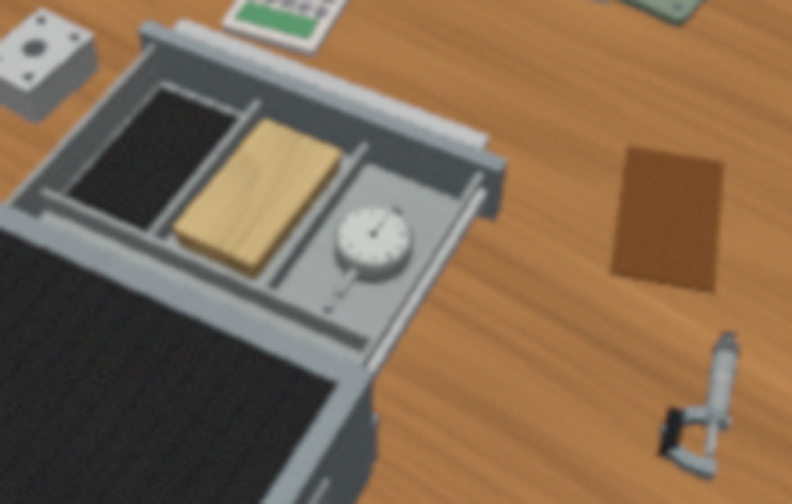

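View pics/c2.png

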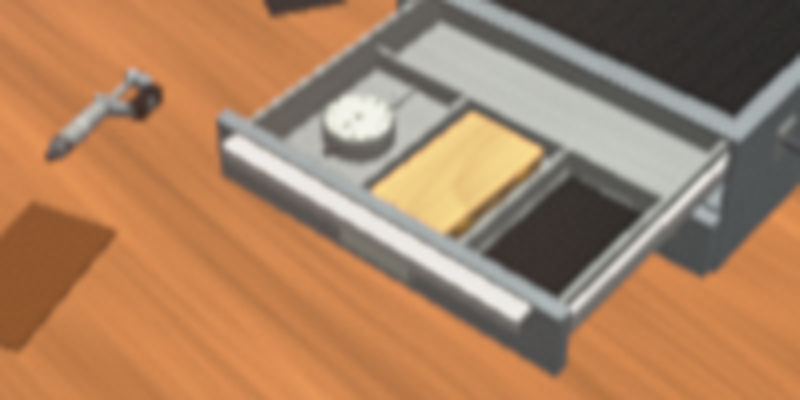

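Scene crop: the micrometer's thimble end is at (727,335), its frame end at (712,470) and its bow at (672,432). The pad's corners are (165,85), (238,118), (148,228) and (70,190). Side crop: the lip runs from (228,143) to (528,318) and the pad is at (570,235).

Run:
```python
from h import *
np.set_printoptions(precision=4,suppress=True)
s=camera_model('scene'); d=camera_model('side')
S=lambda u,v,z:onz(s,220+u/3.6,140+v/3.6,z)
D=lambda u,v,z:onz(d,230+u/4,160+v/4,z)
for n,a in dict(thim=(727,335,.012),frame=(712,472,.009),bow=(668,432,.009),sleeve=(717,400,.0095),
 p1=(165,85,.093),p2=(238,118,.093),p3=(148,228,.093),p4=(70,190,.093),lipL=(175,20,.1365),lipR=(488,136,.1365),fL=(143,25,.14),fR=(505,160,.14),chestR=(370,378,.15)).items(): print('S',n,S(*a)[:2])
for n,a in dict(thim=(50,155,.012),fr=(140,73,.012),bow=(158,100,.009),lipL=(228,140,.1365),lipR=(526,312,.1365),fL=(222,113,.14),fR=(570,315,.14),p1=(575,180,.093),p4=(645,212,.093),chest=(742,135,.15),blk=(0,0,0)).items(): print('D',n,D(*a)[:2])
```

```text
S thim [0.394  0.2925]
S frame [0.5052 0.337 ]
S bow [0.495  0.2962]
S sleeve [0.4494 0.3126]
S p1 [ 0.506  -0.1734]
S p2 [ 0.4988 -0.1022]
S p3 [ 0.6245 -0.0835]
S p4 [ 0.6325 -0.1557]
S lipL [ 0.4761 -0.1831]
S lipR [0.4319 0.0866]
S fL [ 0.4984 -0.1967]
S fR [0.4473 0.111 ]
S chestR [0.6605 0.1462]
D thim [0.3916 0.2907]
D fr [0.512  0.3304]
D bow [0.504  0.2917]
D lipL [0.4377 0.0859]
D lipR [ 0.4802 -0.18  ]
D fL [0.4506 0.1099]
D fR [ 0.4972 -0.2029]
D p1 [ 0.632  -0.0834]
D p4 [ 0.645  -0.1414]
D chest [ 0.7078 -0.1699]
D blk [0.4828 0.5269]
```

Call:
apply_moves(
  increments="85 -35 -15 5 -0.08;85 -75 -33 11 -0.17;85 -115 -50 16 -0.25;85 -150 -66 21 -0.33;85 -185 -81 26 -0.41;85 -220 -97 31 -0.5;85 -255 -112 36 -0.57;85 -290 -127 41 -0.635",
)

```text
time_s: 0.77
ee_pos: [0.3984, 0.3544, 0.2066]
orientation: [-0.185, 0.983, -0.0, -0.0]
wrist_force: [0.6, 0.6, -0.7]
opening: 0.0851
grasp_force: 0.0
```

```bash
cat >> h.py <<'E'
from scipy.spatial.transform import Rotation as Ro
def go(p,az):
    """tool shift (mm) and roll to bring TCP to p with tool y at azimuth az (mod pi)"""
    o=observe(); R=Ro.from_quat(o['orientation']).as_matrix()
    t=R.T@(np.array(p)-o['ee_pos'])*1000
    a=np.arctan2(R[1,1],R[0,1]); r=-(az-a); r=(r+np.pi/2)%np.pi-np.pi/2
    print('t',round(o['time_s'],2),'pos',o['ee_pos'].round(4),'q',o['qpos'].round(2),'F',o['wrist_force'].round(1)); print('shift',t.round(1),'roll',round(r,3),'tilt',R[2].round(4))
E
python3 -c "
from h import *
go((.42,.30,.2),1.94); print(camera_model('wrist')['pose'])"
```

```text
t 0.77 pos [0.3984 0.3544 0.2066] q [ 0.56  0.16  1.69  0.    1.3  -1.38] F [ 0.6  0.6 -0.7]
shift [ -0.3 -58.6   6.6] roll 0.003 tilt [ 7.e-04 -1.e-04 -1.e+00]
[[-3.63577666e-01 -8.98183690e-01 -2.47138299e-01  3.35694502e-01]
 [ 9.31563733e-01 -3.50703761e-01 -9.58951702e-02  3.30022791e-01]
 [-5.40853222e-04 -2.65090419e-01  9.64223406e-01  3.32076833e-01]
 [ 0.00000000e+00  0.00000000e+00  0.00000000e+00  1.00000000e+00]]
```

Call:
apply_moves(
  increments="85 -22 -28 2 0;85 -32 -57 4 0;85 -32 -57 4 0;85 -32 -57 4 0",
)

```text
time_s: 1.1
ee_pos: [0.4485, 0.3131, 0.2025]
orientation: [-0.182, 0.983, -0.0, -0.001]
wrist_force: [-0.6, -0.4, 0.3]
opening: 0.0849
grasp_force: 0.0
```

```bash
python3 -c "
from h import *
im,m=snap('wrist','w1.png'); print(proj(m,(.45,.314,.0095)))
hsv=cv2.cvtColor(im,cv2.COLOR_RGB2HSV)
mask=((hsv[...,1]<70)).astype(np.uint8)*255
cv2.imwrite('pics/w1m.png',cv2.resize(np.hstack([im[:,:,::-1],cv2.merge([mask]*3)]),(800,250)))
"
```

```text
(np.float64(320.8299071994664), np.float64(182.87425930400687))
```

View pics/w1.png

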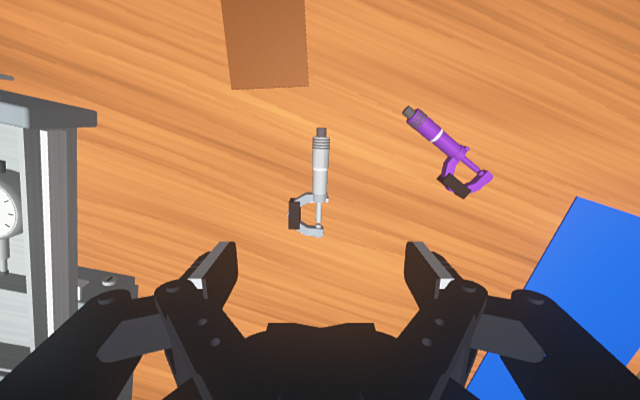

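The wrist view shows the micrometer with its thimble end at (321,127), frame end at (320,237), axis near column 321 and bow on the left at (293,214).

```bash
python3 -c "
from h import *
m=camera_model('wrist')
a=onz(m,321,127,.0095);b=onz(m,320,237,.0095);c=onz(m,321.5,140,.0095);e=onz(m,320,190,.0095)
im=cv2.imread('pics/w1.png');hsv=cv2.cvtColor(im,cv2.COLOR_BGR2HSV)
for r in (145,152,160,180,186,190):
    x=np.where(hsv[r,295:345,1]<70)[0]+295; print(r,x.min(),x.max(),(x.min()+x.max())/2, onz(m,(x.min()+x.max())/2,r,.0095)[:2])
print(a,b,np.linalg.norm(b-a)); 
for r in range(160,206,3): print(r,im[r,317:324].mean(0).round(),end=' ')
"
```

```text
145 313 328 320.5 [0.40900184 0.29917098]
152 313 328 320.5 [0.41624034 0.30195535]
160 312 328 320.0 [0.4248327  0.30465389]
180 313 326 319.5 [0.44657848 0.31238883]
186 312 326 319.0 [0.45341132 0.31438823]
190 312 326 319.0 [0.45787113 0.31609654]
[0.39061522 0.29268673 0.0095    ] [0.51254098 0.33834465 0.0095    ] 0.13019422002634753
160 [224. 223. 222.] 163 [223. 222. 221.] 166 [221. 220. 219.] 169 [251. 250. 251.] 172 [225. 224. 222.] 175 [225. 224. 222.] 178 [225. 224. 223.] 181 [225. 223. 222.] 184 [225. 224. 222.] 187 [224. 224. 222.] 190 [223. 223. 221.] 193 [224. 224. 222.] 196 [206. 200. 192.] 199 [206. 200. 193.] 202 [194. 201. 211.] 205 [175. 196. 219.]
```

Call:
apply_moves(
  increments="50 0 0 40 0.02;50 0 0 80 0.02;50 0 0 115 0.02;50 0 0 140 0.02;50 0 0 150 0.02;50 0 0 150 0.02",
  newtons=40,
)

```text
time_s: 1.65
ee_pos: [0.4444, 0.3143, 0.0503]
orientation: [-0.175, 0.985, -0.001, -0.003]
wrist_force: [-0.3, -0.1, 1.7]
opening: 0.05
grasp_force: 0.0
```

```bash
python3 -c "
from h import *
go((.448,.313,.019),1.916)"
```

```text
t 1.65 pos [0.4444 0.3143 0.0503] q [ 0.46  0.39  1.76  0.    0.99 -1.47] F [-0.3 -0.1  1.7]
shift [-3.1 -2.4 31.3] roll 0.006 tilt [ 7.e-03 -5.e-04 -1.e+00]
```

Call:
apply_moves(
  increments="50 -3 -2 12 0;50 -3 -2 24 0;50 -3 -2 30 0;50 -3 -2 30 0;50 -3 -2 30 0",
)

```text
time_s: 2.07
ee_pos: [0.4516, 0.3137, 0.0234]
orientation: [-0.174, 0.985, 0.0, 0.0]
wrist_force: [-0.5, 0.5, 0.0]
opening: 0.0501
grasp_force: 0.0
```

```bash
python3 -c "
from h import *
go((.448,.313,.019),1.916)"
```

```text
t 2.07 pos [0.4516 0.3137 0.0234] q [ 0.45  0.44  1.76  0.    0.94 -1.47] F [-0.5  0.5  0. ]
shift [3.6 0.6 4.4] roll 0.004 tilt [-0.e+00  1.e-04 -1.e+00]
```

Call:
apply_moves(
  increments="50 4 0 4 0;40 4 0 4 0;30 4 0 4 0;20 4 0 4 0;10 4 0 4 0;8 4 0 4 0;8 4 0 4 0;8 4 0 4 0",
  newtons=40,
)

```text
time_s: 2.73
ee_pos: [0.4479, 0.3124, 0.0197]
orientation: [-0.174, 0.985, 0.0, 0.0]
wrist_force: [-0.8, -1.0, 3.8]
opening: 0.0153
grasp_force: 39.1
```

Call:
apply_moves(
  increments="8 0 0 0 0;8 0 0 0 0;8 0 0 0 0;8 0 0 0 0",
  newtons=40,
)

```text
time_s: 3.07
ee_pos: [0.4479, 0.3124, 0.0198]
orientation: [-0.174, 0.985, 0.0, 0.0]
wrist_force: [-1.0, -0.2, 5.0]
opening: 0.0156
grasp_force: 39.2
```

Call:
apply_moves(
  increments="8 0 0 -4 0;8 0 0 -12 0;8 0 0 -25 0;8 0 0 -40 0;8 0 0 -70 0;8 0 0 -100 0;8 0 0 -130 0;8 0 0 -160 0",
)

```text
time_s: 3.73
ee_pos: [0.447, 0.312, 0.1804]
orientation: [-0.174, 0.985, -0.0, -0.0]
wrist_force: [0.4, -0.4, -2.3]
opening: 0.0153
grasp_force: 39.1
```

Call:
apply_moves(
  increments="8 0 0 -20 0;8 0 0 -30 0;8 0 0 -30 0;8 0 0 -30 0",
)

```text
time_s: 4.07
ee_pos: [0.4473, 0.3121, 0.2088]
orientation: [-0.174, 0.985, -0.0, -0.0]
wrist_force: [0.1, -0.3, -2.7]
opening: 0.0151
grasp_force: 39.2
```

```bash
python3 -c "
from h import *
im,m=snap('wrist','w2.png')
go((.50,-.10,.21),np.pi/2+.16); print(observe()['opening'])"
```

```text
t 4.12 pos [0.4465 0.3117 0.2075] q [ 0.45  0.18  1.66  0.    1.3  -1.47] F [ 0.   0.2 -2.4]
shift [  90.6 -405.2   -2.1] roll 0.189 tilt [ 3.3e-03 -3.0e-04 -1.0e+00]
0.01527330889947459
```

View pics/w2.png

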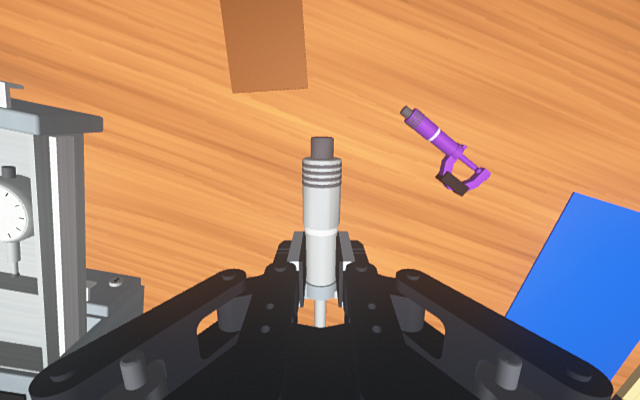

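Micrometer held square in the jaws, white band at (321,232). Moving over to the drawer.

Call:
apply_moves(
  increments="8 4 -15 -2 0.02;8 10 -42 -4 0.04;8 17 -74 -4 0.06;8 25 -108 -4 0.08;8 33 -142 -4 0.1;8 40 -176 -4 0.12;8 48 -210 -4 0.14;8 56 -244 -4 0.16",
)

```text
time_s: 4.78
ee_pos: [0.4768, 0.0623, 0.2106]
orientation: [-0.094, 0.996, 0.0, -0.002]
wrist_force: [0.7, -0.0, -2.0]
opening: 0.0153
grasp_force: 39.2
```

Call:
apply_moves(
  increments="8 6 -34 0 0.01;8 13 -68 0 0.02;8 20 -102 0 0.03;8 26 -130 0 0.03;8 31 -150 0 0.03;8 34 -160 0 0.03;8 34 -160 0 0.03;8 34 -160 0 0.03",
)

```text
time_s: 5.45
ee_pos: [0.4743, -0.099, 0.2118]
orientation: [-0.079, 0.997, 0.001, -0.001]
wrist_force: [0.2, -0.6, -2.6]
opening: 0.0153
grasp_force: 39.3
```

```bash
python3 -c "
from h import *
m2=camera_model('wrist')
im,m=snap('wrist','w3.png')
np.save('m3.npy',m)
go((.577,-.111,.21),np.pi/2+.16); print(proj(m,(.577,-.125,.093)),proj(m,(.4565,-.048,.1365)))"
```

```text
t 5.5 pos [ 0.4746 -0.0985  0.2121] q [-0.38  0.05  1.8   0.    1.3  -2.11] F [-0.3  1.  -0.9]
shift [-99.1 -28.6   1.9] roll -0.001 tilt [ 0.0018  0.0022 -1.    ]
(np.float64(278.13538055730766), np.float64(293.1715701111445)) (np.float64(391.95725544019103), np.float64(201.49428018992626))
```

View pics/w3.png

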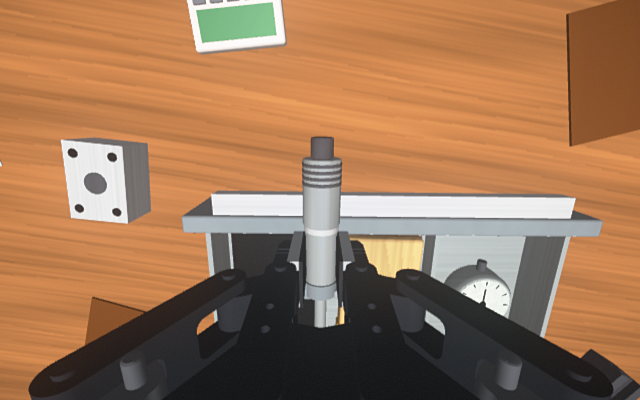

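The pull lip's outer edge runs from (213,191) to (574,197). The front's top corners are about (184,215) and (601,220), and the pad's bay is at (232–290,240).

```bash
python3 -c "
from h import *
m=np.load('m3.npy',allow_pickle=True).item()
a=onz(m,213,191.5,.1365);b=onz(m,574,197.5,.1365); yv=b-a; L=np.linalg.norm(yv); yaw=np.arctan2(-yv[0],yv[1]); mid=(a+b)/2
print(L,yaw,mid)
X=np.array([np.cos(yaw),np.sin(yaw)]);Y=np.array([-X[1],X[0]]); O=mid[:2]+.016*X
print('O',O,'pad',O+.091*X-.095*Y,'grip target',O+.091*X-.095*Y+.014*Y-.002*X)
f1=onz(m,184,232,.14);f2=onz(m,600,236,.14); print(f1,f2)
o=observe();R=Ro.from_quat(o['orientation']).as_matrix()
z=o['ee_pos'][2]-.010
for p in ((322,232),(322,137),(322,165)):
  print(p, R.T@(onz(m,*p,z)-o['ee_pos']))
"
```

```text
0.26688879351713907 0.14005812565185138 [ 0.45099505 -0.04748835  0.1365    ]
O [ 0.46683837 -0.04525474] pad [ 0.57020935 -0.12662083] grip target [ 0.56627453 -0.11303712]
[ 0.50338806 -0.19809044  0.14      ] [0.45754055 0.11257065 0.14      ]
(322, 232) [0.01235348 0.00027812 0.01002332]
(322, 137) [0.06024138 0.00029069 0.01011126]
(322, 165) [0.04701683 0.00028722 0.01008697]
```

```bash
python3 -c "
from h import *
go((.5683,-.117,.21),np.pi/2+.15)"
```

```text
t 5.5 pos [ 0.4746 -0.0985  0.2121] q [-0.38  0.05  1.8   0.    1.3  -2.11] F [-0.3  1.  -0.9]
shift [-89.6 -33.1   1.9] roll 0.009 tilt [ 0.0018  0.0022 -1.    ]
```

Call:
apply_moves(
  increments="8 -15 -6 0 0.01;8 -40 -15 0 0.01;8 -65 -24 1 0.01;8 -82 -30 2 0.01;8 -90 -33 2 0.01;8 -90 -33 2 0.01;8 -90 -33 2 0.01;8 -90 -33 2 0.01",
)

```text
time_s: 6.17
ee_pos: [0.5682, -0.117, 0.2109]
orientation: [-0.075, 0.997, 0.0, -0.001]
wrist_force: [-0.1, -0.0, -2.8]
opening: 0.0155
grasp_force: 39.3
```

```bash
python3 -c "
from h import *
go((.5683,-.117,.145),np.pi/2+.15)
im,m=snap('scene','s2.png'); cv2.imwrite('pics/s2c.png',cv2.resize(im[140:250,210:370,::-1],None,fx=5,fy=5,interpolation=cv2.INTER_CUBIC))"
```

```text
t 6.17 pos [ 0.5682 -0.117   0.2109] q [-0.35  0.25  1.57  0.    1.33 -2.07] F [-0.1 -0.  -2.8]
shift [-0.3 -0.1 65.9] roll 0.0 tilt [ 0.0017  0.001  -1.    ]
```

View pics/s2c.png

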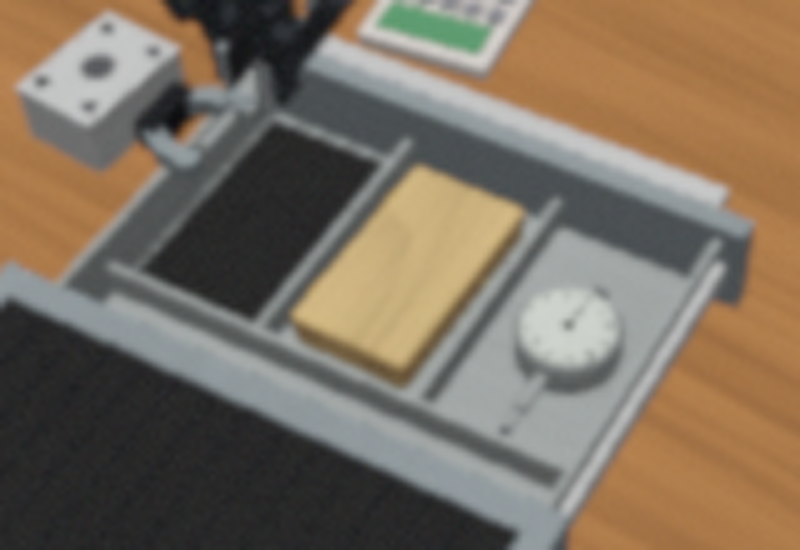

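The micrometer is above and behind the drawer, and the pad at (265,215) is clear. The pad/case divider's top runs from (408,142) to (265,325).

```bash
python3 -c "
from h import *
m=camera_model('scene'); O=np.array([.4705,-.045]);y=.15
X=np.array([np.cos(y),np.sin(y)]);Y=np.array([-X[1],X[0]])
for n,(u,v,z) in dict(divfront=(408,142,.112),divback=(265,325,.112),div2b=(425,398,.112),div2f=(555,202,.112),pfl=(278,122,.093),pfr=(383,160,.093),pleft=(150,270,.093),backL=(110,265,.112)).items():
  d=onz(m,210+u/5,140+v/5,z)[:2]-O; print(n,(d@X*1000).round(1),(d@Y*1000).round(1))
"
```

```text
divfront 12.4 -45.5
divback 160.5 -43.1
div2b 161.7 53.6
div2f 13.6 48.8
pfl 19.0 -131.0
pfr 16.1 -61.2
pleft 146.5 -129.8
backL 165.3 -138.3
```

Call:
apply_moves(
  increments="8 1 2 15 -0.01;8 2 3 40 -0.01;8 2 3 62 -0.01;8 2 3 76 -0.01;8 2 3 82 -0.01;8 2 3 82 -0.01;8 2 3 82 -0.01;8 2 3 82 -0.01",
)

```text
time_s: 6.88
ee_pos: [0.5679, -0.1158, 0.131]
orientation: [-0.079, 0.997, -0.001, 0.001]
wrist_force: [-0.4, -0.6, -1.5]
opening: 0.0156
grasp_force: 39.3
```

```bash
python3 -c "
from h import *
go((.5656,-.1137,.1128),np.pi/2+.16)"
```

```text
t 6.88 pos [ 0.5679 -0.1158  0.131 ] q [-0.35  0.33  1.64 -0.    1.16 -2.08] F [-0.4 -0.6 -1.5]
shift [ 2.   2.4 18.2] roll -0.001 tilt [-0.0026 -0.0015 -1.    ]
```

Slow final descent, a couple of mm per row, watching force.

Call:
apply_moves(
  increments="8 1 1 4 0;8 2 2 8 0;8 2 2 11 0;8 2 2 13 0;8 2 2 14 0;8 2 2 15 0;8 2 2 15 0;8 2 2 15 0",
)

```text
time_s: 7.55
ee_pos: [0.5647, -0.1138, 0.1143]
orientation: [-0.079, 0.997, -0.0, 0.0]
wrist_force: [0.1, -0.1, -1.3]
opening: 0.0151
grasp_force: 39.3
```

Call:
apply_moves(
  increments="8 0 0 0.5 0;8 0 0 1 0;8 0 0 1.5 0;8 0 0 2 0;8 0 0 2 0;8 0 0 2 0",
)

```text
time_s: 8.05
ee_pos: [0.5647, -0.1138, 0.1128]
orientation: [-0.08, 0.997, -0.0, 0.0]
wrist_force: [-1.7, 0.5, 2.8]
opening: 0.0153
grasp_force: 39.7
```

```bash
python3 -c "
from h import *
go((.5656,-.1137,.1128),np.pi/2+.16)"
```

```text
t 8.05 pos [ 0.5647 -0.1138  0.1128] q [-0.35  0.35  1.66 -0.    1.13 -2.08] F [-1.7  0.5  2.8]
shift [-0.9 -0.1 -0. ] roll -0.001 tilt [-3.e-04 -2.e-04 -1.e+00]
```

Contact made. Opening gradually.

Call:
apply_moves(
  increments="16 0 0 0 0;18 0 0 0 0;21 0 0 0 0;24 0 0 0 0;27 0 0 0 0;30 0 0 0 0;30 0 0 0 0;30 0 0 0 0",
  newtons=20,
)

```text
time_s: 8.72
ee_pos: [0.5646, -0.1137, 0.1122]
orientation: [-0.08, 0.997, 0.0, -0.0]
wrist_force: [0.7, 0.0, -0.1]
opening: 0.0303
grasp_force: 0.0
```

Call:
apply_moves(
  increments="30 0 0 -5 0;30 0 0 -15 0;30 0 0 -30 0;30 0 0 -60 0;30 0 0 -95 0;30 0 0 -125 0;30 0 0 -130 0;30 0 0 -130 0",
)

```text
time_s: 9.38
ee_pos: [0.5669, -0.1145, 0.2472]
orientation: [-0.08, 0.997, -0.002, 0.004]
wrist_force: [0.2, -0.5, -0.2]
opening: 0.03
grasp_force: 0.0
```

```bash
python3 -c "
from h import *
im,m=snap('scene','s3.png')
im2,m2=snap('wrist','w4.png'); np.save('m4.npy',m2)
a=cv2.resize(im[140:250,210:370,::-1],(400,275),interpolation=cv2.INTER_CUBIC); b=cv2.resize(im2[:,:,::-1],(400,250))
cv2.imwrite('pics/c3.png',np.vstack([cv2.resize(a,(800,550))[:300],im2[100:400,:,::-1].copy() if 0 else cv2.resize(im2[100:400,:,::-1],(800,300))]))
go((.40,-.06,.25),np.pi/2+.16)"
```

```text
t 9.48 pos [ 0.5643 -0.1136  0.2422] q [-0.35  0.21  1.55 -0.    1.38 -2.08] F [-0.6  1.  -1.2]
shift [153.7  78.9  -7.8] roll -0.001 tilt [ 2.e-04  1.e-04 -1.e+00]
```

View pics/c3.png

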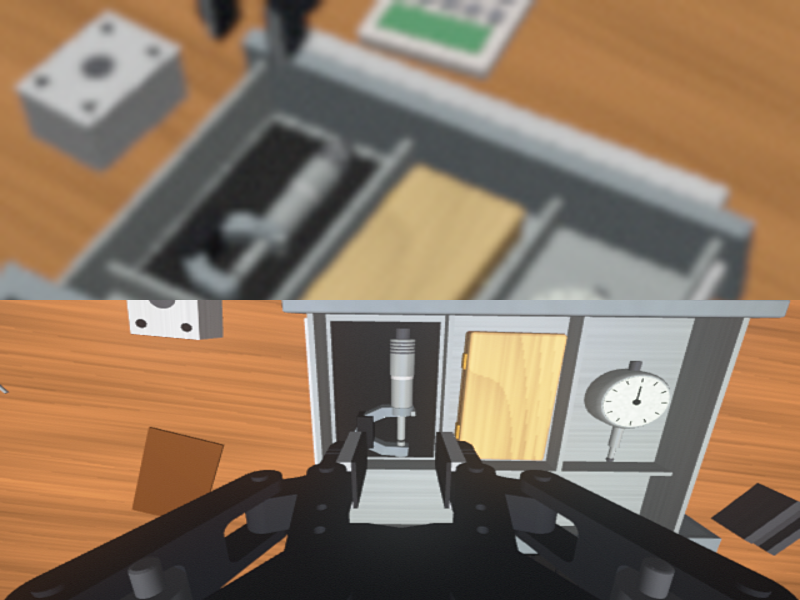

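The micrometer lies flat on the pad, clear of the bay walls, and the case and dial are undisturbed. Next: move in front of the lip's middle with the jaws shut.

Call:
apply_moves(
  increments="10 25 14 0 0;0 60 32 0 0;0 98 50 0 0;0 125 60 0 0;0 140 67 0 0;0 143 70 0 0;0 143 70 0 0;0 143 70 0 0",
)

```text
time_s: 10.15
ee_pos: [0.4125, -0.0673, 0.2416]
orientation: [-0.08, 0.997, 0.0, -0.0]
wrist_force: [-0.2, -0.6, 0.6]
opening: 0.0002
grasp_force: 0.0
```

```bash
python3 -c "
from h import *
go((.4105,-.0515,.132),np.pi/2+.16)"
```

```text
t 10.15 pos [ 0.4125 -0.0673  0.2416] q [-0.37 -0.13  1.91  0.    1.37 -2.1 ] F [-0.2 -0.6  0.6]
shift [ -0.6  15.8 109.6] roll -0.001 tilt [ 6.e-04  4.e-04 -1.e+00]
```

Call:
apply_moves(
  increments="0 2 8 30 0;0 2 16 65 0;0 2 16 95 0;0 2 16 108 0;0 2 16 110 0;0 2 16 110 0;0 2 16 110 0;0 2 16 110 0",
)

```text
time_s: 10.82
ee_pos: [0.4096, -0.0525, 0.1337]
orientation: [-0.079, 0.997, -0.001, 0.001]
wrist_force: [0.6, -0.3, 0.3]
opening: -0.0001
grasp_force: 0.0
```

Call:
apply_moves(
  increments="0 -3 0 0 0;0 -6 0 0 0;0 -9 0 0 0;0 -12 0 0 0;0 -15 0 0 0;0 -18 0 0 0;0 -20 0 0 0;0 -20 0 0 0",
)

```text
time_s: 11.48
ee_pos: [0.428, -0.0486, 0.1323]
orientation: [-0.08, 0.997, -0.0, 0.0]
wrist_force: [0.0, -0.6, 0.6]
opening: -0.0001
grasp_force: 0.0
```

```bash
python3 -c "
from h import *
go((.4105,-.0515,.132),np.pi/2+.16)"
```

```text
t 11.48 pos [ 0.428  -0.0486  0.1323] q [-0.31  0.04  2.   -0.    1.11 -2.04] F [ 0.  -0.6  0.6]
shift [17.8 -0.1  0.3] roll -0.001 tilt [-3.e-04 -1.e-04 -1.e+00]
```

Call:
apply_moves(
  increments="0 -2 0 0 0;0 -4 0 0 0;0 -6 0 0 0;0 -8 0 0 0;0 -10 0 0 0;0 -12 0 0 0;0 -14 0 0 0;0 -16 0 0 0",
)

```text
time_s: 12.15
ee_pos: [0.4431, -0.0461, 0.1322]
orientation: [-0.08, 0.997, -0.0, -0.001]
wrist_force: [-1.0, -0.4, 1.1]
opening: 0.0002
grasp_force: 0.8
```

Call:
apply_moves(
  increments="0 -3 0 0 0;0 -6 0 0 0;0 -9 0 0 0;0 -12 0 0 0;0 -15 0 0 0;0 -18 0 0 0;0 -21 0 0 0;0 -24 0 0 0",
)

```text
time_s: 12.82
ee_pos: [0.4673, -0.0423, 0.1322]
orientation: [-0.08, 0.997, -0.0, -0.0]
wrist_force: [-1.3, -1.5, -0.6]
opening: 0.0001
grasp_force: 0.8
```

```bash
python3 -c "
from h import *
go((.4105,-.0515,.132),np.pi/2+.16)
im,m=snap('scene','s4.png'); print(observe()['ft_torque'])"
```

```text
t 12.82 pos [ 0.4673 -0.0423  0.1322] q [-0.27  0.12  1.91 -0.    1.12 -2.  ] F [-1.3 -1.5 -0.6]
shift [57.6 -0.1  0.2] roll -0.001 tilt [ 2.e-04 -1.e-04 -1.e+00]
[-0.01682116 -0.02254402 -0.02027592]
```

Call:
apply_moves(
  increments="0 -4 0 0 0;0 -8 0 0 0;0 -12 0 0 0;0 -16 0 0 0;0 -20 0 0 0;0 -24 0 0 0;0 -28 0 0 0;0 -32 0 0 0",
)

```text
time_s: 13.53
ee_pos: [0.4991, -0.0373, 0.1323]
orientation: [-0.08, 0.997, -0.0, 0.0]
wrist_force: [-1.8, -1.8, 0.6]
opening: -0.0
grasp_force: 0.9
```

Call:
apply_moves(
  increments="0 -4 0 0 0;0 -8 0 0 0;0 -12 0 0 0;0 -16 0 0 0;0 -20 0 0 0;0 -24 0 0 0;0 -28 0 0 0;0 -32 0 0 0",
)

```text
time_s: 14.2
ee_pos: [0.5306, -0.0321, 0.1323]
orientation: [-0.08, 0.997, -0.0, 0.0]
wrist_force: [-1.0, -2.8, 0.2]
opening: -0.0
grasp_force: 0.9
```

Call:
apply_moves(
  increments="0 -4 0 0 0;0 -8 0 0 0;0 -12 0 0 0;0 -16 0 0 0;0 -20 0 0 0;0 -24 0 0 0;0 -28 0 0 0;0 -32 0 0 0",
)

```text
time_s: 14.87
ee_pos: [0.5622, -0.027, 0.1323]
orientation: [-0.08, 0.997, 0.0, -0.0]
wrist_force: [-1.9, -1.8, 0.8]
opening: -0.0001
grasp_force: 0.9
```

```bash
python3 -c "
from h import *
go((.4105,-.0515,.132),np.pi/2+.16)
im,m=snap('side','s5.png'); im2,m=snap('scene','s6.png')
a=cv2.resize(im[130:270,240:440,::-1],(800,560))[80:460]; b=cv2.resize(im2[150:260,200:400,::-1],(400,220))
c=np.zeros((600,800,3),np.uint8); c[:380]=a; c[380:600,:400]=b; cv2.imwrite('pics/c5.png',c)"
```

```text
t 14.87 pos [ 0.5622 -0.027   0.1323] q [-0.2   0.3   1.68 -0.    1.16 -1.93] F [-1.9 -1.8  0.8]
shift [153.7  -0.2   0.3] roll -0.001 tilt [ 0.  0. -1.]
```

View pics/c5.png

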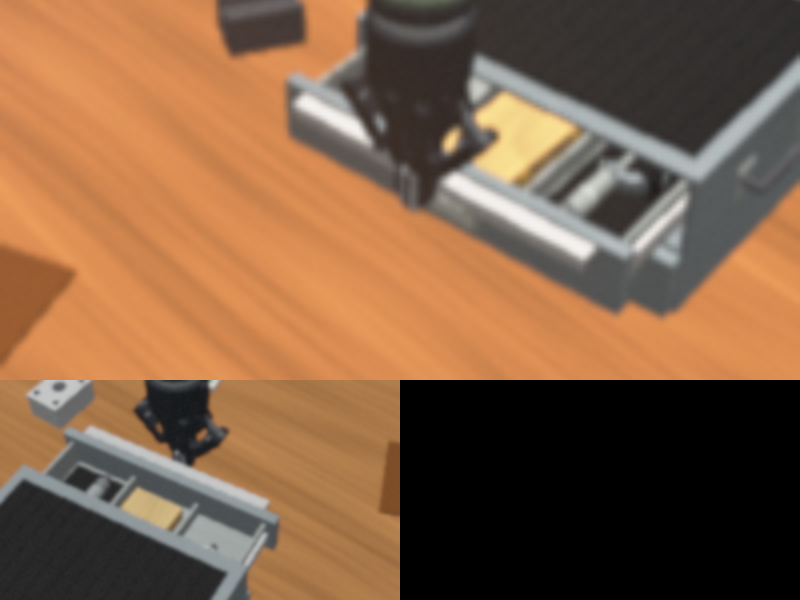

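The drawer slides cleanly, with the micrometer still in place. I'll continue, then go slower into the detent.

Call:
apply_moves(
  increments="0 -4 0 0 0;0 -8 0 0 0;0 -12 0 0 0;0 -16 0 0 0;0 -20 0 0 0;0 -24 0 0 0;0 -28 0 0 0;0 -32 0 0 0",
)

```text
time_s: 15.63
ee_pos: [0.5938, -0.0219, 0.1322]
orientation: [-0.08, 0.997, 0.0, -0.0]
wrist_force: [-3.1, 0.2, -0.6]
opening: -0.0001
grasp_force: 0.9
```

Call:
apply_moves(
  increments="0 -3 0 0 0;0 -6 0 0 0;0 -9 0 0 0;0 -12 0 0 0;0 -15 0 0 0;0 -18 0 0 0;0 -21 0 0 0;0 -24 0 0 0",
)

```text
time_s: 16.3
ee_pos: [0.6174, -0.0183, 0.1322]
orientation: [-0.079, 0.997, -0.0, -0.0]
wrist_force: [-1.3, -2.1, -1.1]
opening: 0.0001
grasp_force: 1.1
```

Call:
apply_moves(
  increments="0 -2 0 0 0;0 -4 0 0 0;0 -6 0 0 0;0 -8 0 0 0;0 -10 0 0 0;0 -11 0 0 0;0 -12 0 0 0;0 -13 0 0 0",
)

```text
time_s: 16.97
ee_pos: [0.6296, -0.0165, 0.1322]
orientation: [-0.079, 0.997, -0.0, -0.001]
wrist_force: [-1.3, -1.6, -0.6]
opening: 0.0002
grasp_force: 1.0
```

Call:
apply_moves(
  increments="0 -1 0 0 0;0 -2 0 0 0;0 -3 0 0 0;0 -4 0 0 0;0 -5 0 0 0;0 -6 0 0 0;0 -7 0 0 0;0 -8 0 0 0",
)

```text
time_s: 17.63
ee_pos: [0.6377, -0.0148, 0.1322]
orientation: [-0.08, 0.997, 0.0, -0.0]
wrist_force: [-3.0, -1.1, 2.5]
opening: 0.0001
grasp_force: 1.5
```

Call:
apply_moves(
  increments="0 -1 0 0 0;0 -2 0 0 0;0 -3 0 0 0;0 -4 0 0 0;0 -5 0 0 0;0 -6 0 0 0;0 -7 0 0 0;0 -8 0 0 0",
)

```text
time_s: 18.3
ee_pos: [0.638, -0.0148, 0.1323]
orientation: [-0.08, 0.997, -0.0, -0.01]
wrist_force: [-25.8, -4.0, 19.3]
opening: -0.0001
grasp_force: 13.5
```

Blocked before the detent, at 26 N with upward force. I'll back off and look.

Call:
apply_moves(
  increments="0 4 0 0 0;0 9 0 0 0;0 12 0 0 0;0 12 0 0 0",
)

```text
time_s: 18.63
ee_pos: [0.6338, -0.0155, 0.1323]
orientation: [-0.079, 0.997, 0.0, 0.0]
wrist_force: [-0.2, -0.5, -0.3]
opening: -0.0001
grasp_force: 0.0
```

```bash
python3 -c "
from h import *
go((.4105,-.0515,.132),np.pi/2+.16)
im,m=snap('side','s7.png'); im2,m=snap('scene','s8.png'); 
a=cv2.resize(im[150:260,260:460,::-1],(800,440))[:400]; b=cv2.resize(im2[170:250,200:360,::-1],(400,200))
w,mw=snap('wrist','w8.png'); d=cv2.resize(w[:,:,::-1],(320,200))
c=np.zeros((600,800,3),np.uint8); c[:400]=a; c[400:600,:400]=b; c[400:600,400:720]=d;cv2.imwrite('pics/c6.png',c)"
```

```text
t 18.63 pos [ 0.6338 -0.0155  0.1323] q [-0.16  0.44  1.49  0.    1.21 -1.89] F [-0.2 -0.5 -0.3]
shift [ 2.262e+02 -2.000e-01  1.000e-01] roll -0.001 tilt [-7.e-04  0.e+00 -1.e+00]
```

View pics/c6.png

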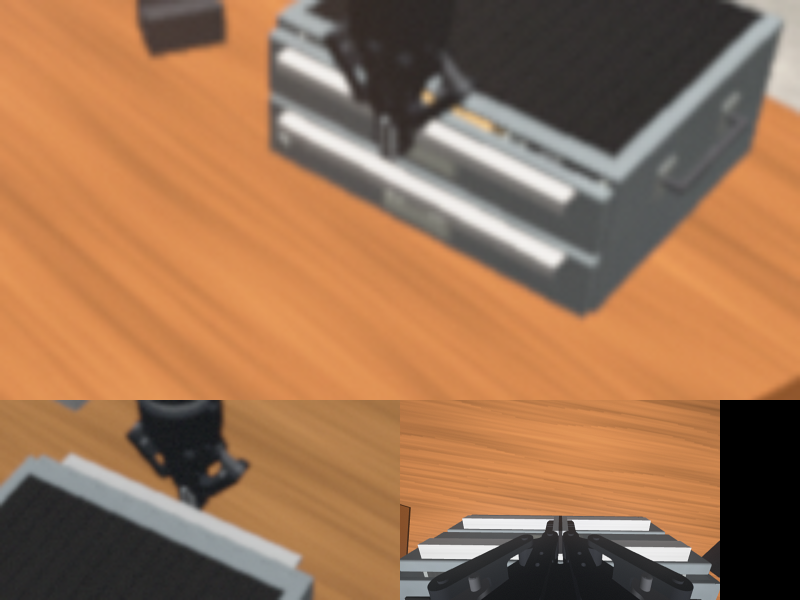

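The drawer is about 15–20 mm short, and something on the gripper probably caught the chest's top edge. I'll raise the tips to the upper part of the lip and retry in small steps.

Call:
apply_moves(
  increments="0 3 0 -3 0;0 3 0 -8 0;0 3 0 -10 0;0 3 0 -10 0;0 0 0 -10 0;0 -2 0 -10 0;0 -4 0 -10 0;0 -5 0 -10 0",
)

```text
time_s: 19.45
ee_pos: [0.6378, -0.0148, 0.1421]
orientation: [-0.08, 0.997, -0.0, -0.002]
wrist_force: [-6.5, -0.8, 4.5]
opening: -0.0
grasp_force: 3.4
```

Call:
apply_moves(
  increments="0 -1 0 0 0;0 -2 0 0 0;0 -3 0 0 0;0 -3.5 0 0 0",
)

```text
time_s: 19.78
ee_pos: [0.638, -0.0148, 0.1421]
orientation: [-0.08, 0.997, -0.0, -0.006]
wrist_force: [-14.2, -3.0, 11.4]
opening: 0.0002
grasp_force: 7.6
```

```bash
python3 -c "
from h import *
go((.4105,-.0515,.132),np.pi/2+.16); print(observe()['ft_torque'])"
```

```text
t 19.78 pos [ 0.638  -0.0148  0.1421] q [-0.16  0.44  1.46 -0.    1.25 -1.89] F [-14.2  -3.   11.4]
shift [ 2.303e+02 -1.000e-01  1.290e+01] roll -0.001 tilt [ 1.180e-02  6.000e-04 -9.999e-01]
[-0.44683109  2.41462334 -0.00913825]
```

```bash
python3 -c "
from h import *
np.set_printoptions(precision=4,suppress=True)
m=camera_model('side'); im=cv2.imread('pics/s7.png'); 
O=np.array([.467,-.0425]);y=.16;X=np.array([np.cos(y),np.sin(y)]);Y=np.array([-X[1],X[0]])
def L(p): d=np.array(p[:2])-O; return (d@X*1000).round(1),(d@Y*1000).round(1)
# side crop scale 4, offset (260,150)
for n,(u,v,z) in dict(lipL=(278,48,.1365),lipR=(575,183,.1365),lowL=(285,110,.0665),lowR=(565,250,.0665),chestR_top=(617,160,.15),frontR_top=(610,185,.14)).items(): print(n,L(onz(m,260+u/4,150+v/4,z)))
hsv=cv2.cvtColor(im,cv2.COLOR_BGR2HSV); mk=((hsv[...,2]>170)&(hsv[...,1]<50)).astype(np.uint8); mk[:150]=0;mk[260:]=0;mk[:,:320]=0;mk[:,440:]=0
n,lab,st,c=cv2.connectedComponentsWithStats(mk)
for i in range(1,n):
  if st[i,4]>30: print(st[i])
o=observe(); print('tcp',L(o['ee_pos']))
g=camera_model('scene'); s=cv2.imread('pics/s8.png'); 
# along drawer x through y=-100: brightness profile from chest top edge outwards at z=.14
for yy in (-.10,.09):
  for x in range(170,260,3):
    p=O+X*x/1000+Y*yy; u,v=proj(g,(*p,.145)); print(x,s[int(round(v)),int(round(u))],end=' ')
  print()
"
```

```text
lipL (np.float64(194.8), np.float64(135.7))
lipR (np.float64(203.0), np.float64(-135.9))
lowL (np.float64(203.8), np.float64(135.8))
lowR (np.float64(205.7), np.float64(-135.5))
chestR_top (np.float64(229.6), np.float64(-153.0))
frontR_top (np.float64(213.3), np.float64(-158.4))
[331 150  11   8  37]
[328 158  19  16 107]
[377 166  63  28 237]
[330 177  71  40 387]
[366 178  46  23 275]
tcp (np.float64(173.2), np.float64(0.1))
170 [ 74 122 173] 173 [ 73 122 171] 176 [ 71 118 169] 179 [ 71 119 167] 182 [ 90 129 174] 185 [111 140 178] 188 [163 173 189] 191 [197 198 198] 194 [198 198 197] 197 [194 194 193] 200 [194 194 193] 203 [175 173 168] 206 [160 156 148] 209 [159 156 147] 212 [158 154 145] 215 [157 154 145] 218 [157 153 145] 221 [157 153 144] 224 [152 149 140] 227 [113 111 105] 230 [71 69 67] 233 [41 41 42] 236 [42 39 41] 239 [43 41 44] 242 [41 41 40] 245 [41 40 41] 248 [40 40 41] 251 [36 35 37] 254 [39 36 37] 257 [40 38 40] 
170 [ 81 131 181] 173 [ 77 128 178] 176 [ 76 125 176] 179 [ 76 127 177] 182 [ 75 126 177] 185 [ 88 129 176] 188 [137 156 184] 191 [192 195 197] 194 [200 200 199] 197 [200 200 199] 200 [199 199 198] 203 [186 186 183] 206 [171 169 164] 209 [161 158 149] 212 [160 156 147] 215 [160 156 147] 218 [160 156 146] 221 [160 155 147] 224 [159 154 146] 227 [147 142 135] 230 [104 101  96] 233 [47 47 46] 236 [39 38 37] 239 [37 35 36] 242 [39 39 38] 245 [39 39 39] 248 [39 40 37] 251 [38 39 39] 254 [40 40 38] 257 [42 40 41]
```

```bash
python3 -c "
from h import *
np.set_printoptions(precision=4,suppress=True)
O=np.array([.467,-.0425]);y=.16;X=np.array([np.cos(y),np.sin(y)]);Y=np.array([-X[1],X[0]])
def L(p): d=np.array(p[:2])-O; return (d@X*1000).round(1),(d@Y*1000).round(1)
m=camera_model('side'); im=cv2.imread('pics/s7.png')
# along drawer x lines at local y, print gray+sat along image from z=.1365 plane
for yy in (-.11,-.06):
  for x in range(160,236,2):
    u,v=proj(m,(*(O+X*x/1000+Y*yy),.1365)); b=cv2.getRectSubPix(im,(1,1),(u,v))[0,0]; print(x,b.tolist(),end=' ')
  print()
w=cv2.imread('pics/w8.png')
for c in (140,200,440,520): print(c,[(r,int(w[r,c].mean())) for r in range(215,400,4)])
for r in (242,248,300,306):
  x=np.where(w[r].min(1)>150)[0]; print(r,x.min() if len(x) else 0,x.max() if len(x) else 0)
print(camera_model('wrist'))
"
```

```text
160 [80, 81, 80] 162 [81, 82, 81] 164 [83, 84, 83] 166 [88, 89, 89] 168 [93, 95, 96] 170 [100, 101, 103] 172 [104, 107, 109] 174 [110, 112, 115] 176 [120, 124, 127] 178 [142, 146, 149] 180 [169, 173, 176] 182 [196, 200, 203] 184 [217, 221, 224] 186 [233, 236, 239] 188 [236, 239, 242] 190 [237, 240, 242] 192 [236, 239, 241] 194 [225, 228, 231] 196 [211, 214, 217] 198 [193, 195, 198] 200 [179, 180, 179] 202 [171, 171, 167] 204 [172, 171, 165] 206 [177, 176, 169] 208 [180, 179, 171] 210 [175, 174, 167] 212 [163, 162, 157] 214 [149, 148, 145] 216 [134, 134, 132] 218 [124, 125, 123] 220 [116, 118, 116] 222 [118, 119, 117] 224 [129, 129, 126] 226 [147, 146, 141] 228 [163, 162, 155] 230 [175, 174, 167] 232 [183, 182, 174] 234 [185, 184, 175] 
160 [92, 95, 96] 162 [90, 92, 93] 164 [89, 91, 92] 166 [90, 92, 93] 168 [93, 96, 97] 170 [98, 101, 103] 172 [103, 106, 108] 174 [109, 112, 114] 176 [119, 123, 126] 178 [136, 139, 143] 180 [158, 162, 166] 182 [185, 190, 193] 184 [209, 214, 217] 186 [228, 232, 234] 188 [235, 238, 241] 190 [236, 238, 241] 192 [235, 238, 241] 194 [226, 229, 233] 196 [214, 
[... 2181 characters left out ...]
9), (271, 82), (275, 83), (279, 82), (283, 112), (287, 107), (291, 107), (295, 246), (299, 237), (303, 237), (307, 236), (311, 233), (315, 233), (319, 235), (323, 75), (327, 147), (331, 42), (335, 44), (339, 40), (343, 40), (347, 39), (351, 38), (355, 38), (359, 43), (363, 50), (367, 49), (371, 47), (375, 46), (379, 47), (383, 45), (387, 48), (391, 47), (395, 45), (399, 44)]
242 125 501
248 126 499
300 38 581
306 40 579
{'vertical_fov': 70.8208840059888, 'cx': 320.47008359239277, 'cy': 198.17961253687923, 'pose': array([[-0.1584, -0.9549, -0.2512,  0.5729],
       [ 0.9874, -0.1531, -0.0406, -0.0254],
       [ 0.0003, -0.2544,  0.9671,  0.2683],
       [ 0.    ,  0.    ,  0.    ,  1.    ]])}
```

The drawer is about 19 mm short, right at the detent's start. The only contact is at the fingertips, which are dragging the lip downward. I'll unload that vertical force by easing the command upward.

Call:
apply_moves(
  increments="0 0 0 -1 0;0 0 0 -2 0;0 0 0 -2 0",
)

```text
time_s: 20.03
ee_pos: [0.6379, -0.0148, 0.1423]
orientation: [-0.079, 0.997, -0.0, -0.006]
wrist_force: [-8.3, -2.6, 2.9]
opening: -0.0002
grasp_force: 5.0
```

Call:
apply_moves(
  increments="0 -1 0 -1 0;0 -2 0 -2 0;0 -3 0 -2.5 0;0 -3 0 -2.5 0",
)

```text
time_s: 20.37
ee_pos: [0.638, -0.0148, 0.1424]
orientation: [-0.08, 0.997, 0.0, -0.01]
wrist_force: [-14.0, -4.9, -1.9]
opening: 0.0002
grasp_force: 6.9
```

The upper lip lines up with the shut lower drawer's lip to within about 2 mm in both views. The stop is hard, and the last low-force readings fell 21 mm and 8.5 mm before it. So the detent was passed between readings and the drawer is home; its front stands proud of the carcass. Backing off.

Call:
apply_moves(
  increments="0 5 0 5 0;0 12 0 5 0;0 20 0 5 0;0 30 0 5 0;0 45 0 0 0;0 60 0 -10 0;0 60 0 -25 0;0 60 0 -40 0",
)

```text
time_s: 21.03
ee_pos: [0.585, -0.0231, 0.1873]
orientation: [-0.079, 0.997, 0.0, -0.0]
wrist_force: [-0.3, -0.2, 1.2]
opening: 0.0004
grasp_force: 0.0
```

Call:
apply_moves(
  increments="0 30 0 -20 0;0 60 0 -40 0;0 90 0 -60 0;0 120 0 -80 0;0 130 0 -80 0;0 130 0 -80 0;0 130 0 -80 0;0 130 0 -80 0",
)

```text
time_s: 21.7
ee_pos: [0.4581, -0.0436, 0.2661]
orientation: [-0.08, 0.997, 0.0, -0.0]
wrist_force: [-0.3, 0.7, -0.6]
opening: 0.0
grasp_force: 0.0
```

```bash
python3 -c "
from h import *
go((.4,-.05,.25),np.pi/2+.16)
O=np.array([.467,-.0425]);y=.16;X=np.array([np.cos(y),np.sin(y)]);Y=np.array([-X[1],X[0]])
im,mw=snap('side','s9.png'); m=mw
def edge(yy,z):
  xs=np.arange(150,215,.5); g=np.array([cv2.getRectSubPix(im,(1,1),proj(m,(*(O+X*x/1000+Y*yy),z)))[0,0].astype(float).mean() for x in xs]); k=np.argmax(np.diff(cv2.blur(g[:,None],(1,5))[:,0])); return xs[k]
for yy in (-.11,-.08,.08,.11): print(yy,'upper',edge(yy,.1365),'lower',[edge(yy,z) for z in (.068,.071,.074)])
"
```

```text
t 21.7 pos [ 0.4581 -0.0436  0.2661] q [-0.28 -0.06  1.79  0.    1.41 -2.01] F [-0.3  0.7 -0.6]
shift [58.4  2.9 16.1] roll -0.001 tilt [ 1.e-04  5.e-04 -1.e+00]
-0.11 upper 179.5 lower [np.float64(183.5), np.float64(180.5), np.float64(176.5)]
-0.08 upper 180.5 lower [np.float64(183.0), np.float64(180.5), np.float64(177.5)]
0.08 upper 182.0 lower [np.float64(184.5), np.float64(183.5), np.float64(179.0)]
0.11 upper 197.0 lower [np.float64(186.0), np.float64(182.0), np.float64(180.5)]
```

The upper and lower lips coincide (about 180–182 mm each), so the drawer is home and the arm is clear.

```bash
python3 -c "
from rig import sign_off; print(sign_off())"
```

```text
the job is handed in; nothing more can be done
None
```

The micrometer is lying flat on its pad and the drawer is pushed home past the detent; I judged "home" from the hard stop and from its lip lining up with the shut lower drawer's to about 2 mm, not from a felt click; I pushed with up to 26 N against the stop before realising it was home, and I viewed 11 pictures, one over the limit of 10.

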